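# Refit the tea warmer's plate and check it with the surface thermometer

### The job

The tea warmer's aluminium plate (with the black bar handle) has been washed: set it back gently, flat on the warmer, with its two holes over the two pegs and the handle at the front (the knob side), and let go. Then take the surface thermometer out of its steel pot and hold it upright on the plate, display towards the plate's handle, with its round sprung head inside the engraved ring, pressing lightly so that the head goes about half-way (4 mm) in without reaching its stop. Keep it still like that for about three seconds while the reading settles and finish still holding it there; leave the other things on the table alone.

Things in the scene. Friction and masses are not known exactly. Their poses are not given: they have to be found in the camera images.
- warmer: tea warmer, fixed: black housing 130 (x) x 146 (y) mm, flat level steel deck 45 mm above the table. Origin: centre of its underside; z up; -x is its front, with a knob (17 mm out), lamp and rocker. Two pegs stand on the deck at (+36, +48) and (+36, -48) mm: 8 mm thick, 10 mm tall, the upper 5 mm tapering to 3 mm
- warmer_deck (a point): centre of the warmer's deck, 45 mm above the warmer's origin, axes as warmer; the origin of a fully seated plate lies here
- plate: loose warming plate, aluminium, 104 (x) x 124 (y) x 6 mm, about 0.22 kg, flat on the table, right side up. Origin: centre of its underside; z up; -x is the front edge, where the handle stands. Two 12 mm through holes at (+36, +48) and (+36, -48) mm fit over the warmer's pegs (its axes then match the warmer's)
- plate_grip (a point): middle of the plate's black bar handle, at (-38, 0, 34) mm in the plate's frame; the bar is 66 mm long along the plate's y, 14 mm thick along x and 18 mm high (25 to 43 mm above the plate's underside), on two thin posts. Grip it from above, closing along the plate's x
- plate_spot (a point): centre of the engraved ring (27 mm across) on the plate's upper face, at (+12, 0, 6) mm in the plate's frame
- holder: fixed round steel pot, 44 mm across (62 mm at its foot), 85 mm tall, bore 24 mm, in which the thermometer stands. Origin: centre of its underside
- thermometer: surface thermometer, 144 mm long, 0.11 kg, upright in the pot, its 36 mm collar (70 to 76 mm above its origin) on the pot's rim. Origin: centre of the measuring face with the head fully out; z up along stem and handle; -x is the display side. Handle: rounded block 24 (x) x 32 (y) mm, 74 to 144 mm above the origin; below, a 10 mm stem and the 14 mm head disc. Lift it 75 mm to clear the pot
- thermometer_grip (a point): middle of the thermometer's handle, 112 mm above its origin on the axis; grip it from above, closing along the thermometer's y (32 mm), so that the display stays free
- probe_tip (a point): centre of the sprung head's measuring face (on the thermometer's axis; moves with the head)
- probe_head (a joint): how far the sprung head is pushed into the stem, in m: 0 fully out, 0.008 at its stop. The spring needs about 0.8 N to start, 2.8 N at 4 mm and 4.8 N at the stop
- tea_glass: bystander: waisted tea glass, 62 mm across, 86 mm tall, origin at its underside
- spice_jar: bystander: spice jar, 45 mm across, 106 mm tall, origin at its underside
- mug: bystander: spotted mug, 93 mm tall, origin at its underside
- teaspoon: bystander: teaspoon lying flat, 134 mm long, origin at its underside
- sachet_a: bystander: stick-shaped drink sachet lying flat, 91 mm long, origin at its underside
- tape: bystander: roll of tape lying flat, 49 mm across, origin at its underside

How it is judged:
By the outcome, as a careful person would: the job done as asked, in the order asked, and still so for the second after the job is handed in, while the arm keeps its last pose, push and grip.
It also fails if it takes over 54 s, if anything falls off the work surface, if the arm or the gripper's body presses on something with over 40 N, if the wrist force passes 120 N, or if a joint passes its speed limit or range.

### The arm

A 7-joint arm with a two-finger parallel gripper is mounted at the origin on a cart in front of the work surface, level with it; the furniture and walls round the work are solid. World frame = base frame: x ahead of the robot, y to its left, z up, the work surface at z = 0. Lengths are in m, angles in rad, forces in N, time in s.
With the tool pointing down it reaches from about 0.425 to 1.025 m from the base axis. Payload 3.6 kg.
Tool frame: the origin (TCP) lies midway between the tips of the shut fingers; the grasp point (between the pads) lies 19 mm behind it; z points along the fingers, y is the line along which they close (so a half turn about z gives the same grasp; the last joint's range is limited). The gripper opens to 85 mm and grips with 20 to 120 N. Pads are 22 mm wide; open, the fingers measure 114 mm over their backs; the gripper's body (76 mm by 85 mm) begins 54 mm behind the grasp point. The pads swing forward as they close: fully open they stand 13 mm farther back than shut.
Start: joints at [-1.306, 0.591, 0.048, 1.609, -0.033, 0.943, -0.034], TCP at [0.254, 0.679, 0.199] pointing down, gripper open.
Joint ranges: [-2.69, 2.69], [-0.47, 2.24], [-1.27, 1.36], [0.19, 2.51], [-1.53, 4.68], [0.08, 2.07], [-3.09, 3.09]. Speed limits (rad/s): [2.57, 2.57, 3.14, 3.14, 3.14, 3.14, 3.14].

### API

Orientations are given as a unit quaternion [x, y, z, w].
In Python, from rig import monitor, vision, order gives the robot as it stands.
- The arm moves only by the shell command python3 -m pendant 'ROWS' [OPENING]. ROWS is JSON, a list of rows, each a list of 2 entries, a list of its own where there are three numbers: the shift along the world's x, y, z in cm, then the turn about the world's z in degrees. In form: [[[dx, dy, dz], yaw], ...]. A call has exactly 10 rows; each row is the pose to reach, as a shift and turn from the pose commanded when the call began; what a row does not reach only later rows make up. A row lasts 1/10 s, in which the tool goes at most 50 mm and 8.59 degrees, less where a joint would pass 70% of its speed; a pose out of reach is approached as far as the arm can. A call with a gripper value outside its range is refused whole. OPENING is the finger opening in cm, from 0 to 8.54, set as the call begins (- or left out, the last holds). The fingers move at their own pace and stop on an object; the grip force is fixed at half the most. Time passes only in rows, so rows that repeat a pose let the fingers close, or fill a call up. It gives the time, the measured TCP pose, the force, the opening and the grip force at its end, in the units of the state.
- monitor.sense(): the state, without advancing time (a new reading comes with each control period).
- vision.read_camera(name): name is "side" or "top"; returns the picture (400x640x3 uint8, red, green, blue); there is no depth.
- vision.camera_params(name): a dict with "fx", "fy", "cx", "cy" (pixels), "R" (3x3) and "t" (3): a world point X has camera coordinates R X + t. Camera axes: x right, y down, z forward; pixel columns grow to the right and rows downward; lengths in m; the calibration is good to about 2 mm. A picture is of the moment at which its call begins. camera_params takes no time and is no camera call.
- order.close_job(): hands the job in; it is judged then, once.
Trained networks look in the newest picture that a camera, given by its name, has taken for a name from the list of things; names that differ only in an ending like _2 or _b are one class to them, and where a whole thing is asked for, a point or a joint stands for the part that bears it (a point fixed in the world has none). Each returns a list of dicts, best first, with "score" (0 to 1); they miss things now and then, are a little off and sometimes report something else, mostly with a low value. They report only what shows in the picture. A call takes as long as a camera call.
- vision.find_in(camera, thing): "rect" ([left, top, right, bottom] as shares, 0 to 1, of the picture: columns of its width, rows of its height, round what is visible of it).
- vision.regions_of(camera, thing): "pixels" (400x640 bool, what is visible of it) and "rect" ([left, top, right, bottom] as shares, 0 to 1, of the picture: columns of its width, rows of its height, round what is visible of it).
The state is a dict: "t": time; "joint_positions": joint angles; "qvel": joint speeds; "joint_torque": joint torques, N m; "position": TCP position; "orientation": TCP orientation; "wrist_force": force on the tool from outside, world axes, zero at the start; "wrist_torque": the same for the moment, N m; "opening": opening from 0.0 (shut) to 1.0 (fully open); "gripper_force": force on a finger pad.
Only numpy, scipy, OpenCV 4.12 (cv2) and the standard library are available. Lean on these libraries where they do the work, as an engineer would, in place of code of your own. Each camera call takes 0.05 s, during which the arm holds its last target. There are 200 camera calls.

## Working session

There is one attempt and no reset: what is moved stays moved. The work goes in short steps, Python scripts to look and compute and a shell command to move; the robot and the scene stay as the last step left them, time stands still between calls to the robot, and variables do not carry over. Pictures are saved under pics/ and viewed, at most 10 in all, crops included, and the job is handed in when it is done.

```bash
mkdir -p pics; ls; python3 - <<'E'
from rig import monitor, vision
import cv2,numpy as np
s=monitor.sense();print({k:np.round(v,3) for k,v in s.items()})
for c in("side","top"):
    im=vision.read_camera(c);cv2.imwrite(f"pics/{c}0.png",im[:,:,::-1])
    p=vision.camera_params(c);print(c,p['fx'],p['cx'],p['cy'],np.round(p['R'],3).tolist(),np.round(p['t'],3), np.round(-np.array(p['R']).T@p['t'],3))
    for n in("warmer","plate","plate_grip","plate_spot","holder","thermometer","tea_glass","spice_jar","mug","teaspoon","sachet_a","tape"):
        print(n,[(round(d['score'],2),np.round(np.array(d['rect'])*[640,400,640,400],1).tolist()) for d in vision.find_in(c,n)[:2]])
E
```

```text
pics
{'t': np.float64(0.0), 'joint_positions': array([-1.306,  0.592,  0.048,  1.61 , -0.033,  0.943, -0.034]), 'qvel': array([ 0.001, -0.   ,  0.   , -0.001,  0.   ,  0.002, -0.   ]), 'joint_torque': array([ 0.0000e+00, -5.4870e+01,  1.5470e+00, -1.9813e+01,  9.0000e-03,
        9.0000e-03,  0.0000e+00]), 'position': array([0.254, 0.678, 0.197]), 'orientation': array([ 0.178,  0.984, -0.001, -0.   ]), 'wrist_force': array([ 0.185,  0.232, -0.2  ]), 'wrist_torque': array([-0.006,  0.046,  0.052]), 'gripper_force': np.float64(0.0), 'opening': np.float64(1.002)}
side 445.79696070518776 320.87187688370454 199.57502567782302 [[-1.0, -0.011, 0.02], [-0.023, 0.613, -0.79], [-0.003, -0.79, -0.613]] [ 0.55  -0.027  1.145] [0.553 0.927 0.669]
warmer [(0.77, [288.0, 171.0, 354.9, 221.4])]
plate [(0.76, [335.6, 239.7, 397.0, 297.6])]
plate_grip [(0.63, [337.7, 238.2, 394.7, 293.6])]
plate_spot [(0.89, [335.7, 238.9, 395.5, 295.1]), (0.43, [286.7, 169.8, 353.3, 217.9])]
holder [(0.71, [264.6, 227.7, 290.4, 265.3])]
thermometer [(0.73, [263.6, 193.9, 280.7, 229.2]), (0.59, [287.6, 174.1, 352.6, 2
[... 518 characters left out ...]
0.74, [342.3, 168.7, 413.8, 236.0])]
plate_grip [(0.63, [255.5, 219.2, 320.5, 275.6])]
plate_spot [(0.73, [255.0, 216.7, 321.0, 274.5])]
holder [(0.76, [287.4, 152.8, 317.4, 177.9]), (0.56, [358.3, 91.3, 419.9, 133.9])]
thermometer [(0.72, [289.2, 140.3, 310.0, 166.2]), (0.2, [318.5, 108.3, 344.4, 144.3])]
tea_glass [(0.89, [318.2, 109.5, 343.9, 146.8]), (0.54, [354.7, 261.3, 374.3, 288.1])]
spice_jar [(0.91, [248.8, 107.2, 278.9, 142.0])]
mug [(0.83, [360.6, 89.2, 421.1, 135.1]), (0.52, [388.6, 249.3, 401.8, 306.0])]
teaspoon [(0.77, [390.0, 249.0, 405.7, 310.2]), (0.7, [255.0, 216.2, 319.3, 272.0])]
sachet_a [(0.98, [256.4, 152.0, 271.8, 188.9])]
tape [(0.53, [353.3, 262.8, 373.7, 284.3])]
```

```bash
python3 - <<'E'
import cv2
a=cv2.imread("pics/side0.png")[140:310,190:430];b=cv2.imread("pics/top0.png")[80:320,230:430]
cv2.imwrite("pics/sc.png",cv2.resize(a,None,fx=3.3,fy=3.3,interpolation=cv2.INTER_CUBIC))
cv2.imwrite("pics/tc.png",cv2.resize(b,None,fx=2.5*1,fy=2.5,interpolation=cv2.INTER_CUBIC)[:600])
E
```

```text
(no output)
```

View pics/sc.png

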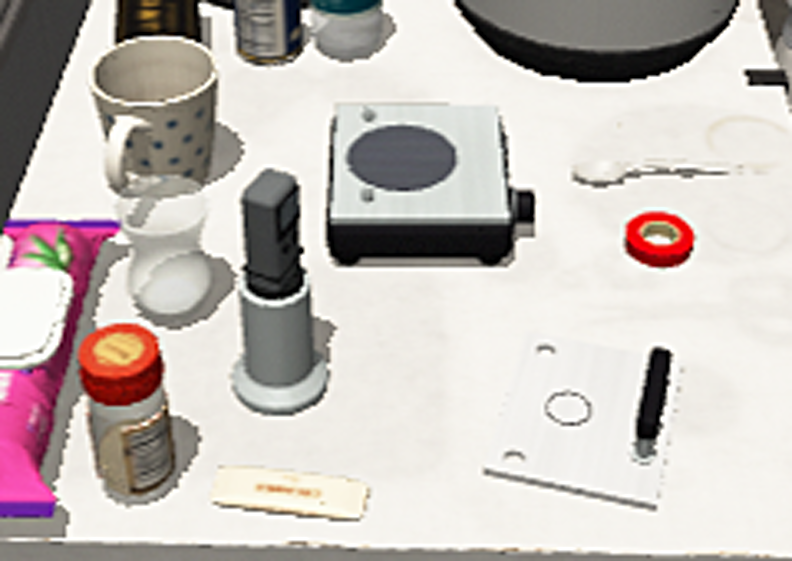

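View pics/tc.png

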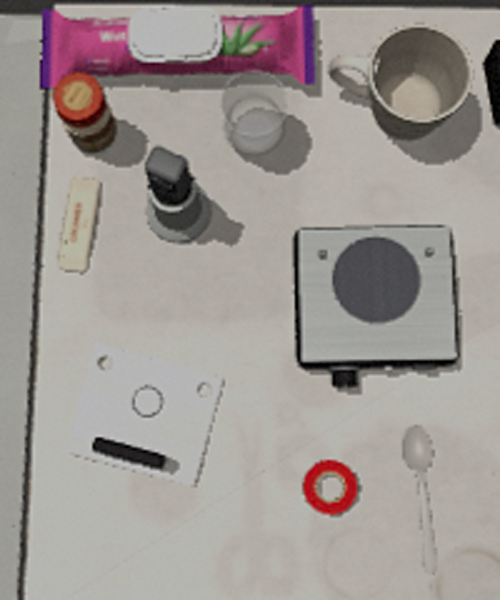

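The side picture shows the plate (full-image about (365,268)) with its handle towards -x, the warmer with its knob towards -x, and the thermometer upright in its pot at about (275,210). The top picture confirms this. I'll fit the poses and zoom in on the thermometer.

```bash
cat > h.py <<'E'
import numpy as np
from rig import vision
from scipy.optimize import least_squares
P={c:vision.camera_params(c) for c in("side","top")}
def proj(c,X):
    p=P[c];q=np.atleast_2d(X)@np.array(p['R']).T+p['t']
    return np.c_[p['fx']*q[:,0]/q[:,2]+p['cx'],p['fy']*q[:,1]/q[:,2]+p['cy']]
def rz(a):
    c,s=np.cos(a),np.sin(a);return np.array([[c,-s,0],[s,c,0],[0,0,1]])
def fit(obs,x0,fixz=False):
    "obs: (cam, body point mm, pixel)"
    def r(v):
        return np.concatenate([(proj(c,rz(v[3])@(np.array(b)/1e3)+[v[0],v[1],0 if fixz else v[2]])[0]-u) for c,b,u in obs])
    s=least_squares(r,x0,loss='soft_l1');return s.x,r(s.x).reshape(-1,2)
E
cat > f1.py <<'E'
from h import *;import cv2
S=lambda u,v:np.array([190+u/3.3,140+v/3.3]);T=lambda u,v:np.array([230+u/2.5,80+v/2.5])
pl=[("side",b,S(*u)) for b,u in [((12,0,6),(568,408)),((36,-48,6),(545,349)),((36,48,6),(513,457)),((52,62,3),(487,472)),((-52,62,3),(655,505)),((-52,-62,6),(683,362))]]
pl+=[("top",b,T(*u)) for b,u in [((12,0,6),(147,401)),((36,-48,6),(204,390)),((36,48,6),(105,362)),((-52,62,6),(73,456)),((-52,-62,3),(197,486)),((52,-62,6),(223,378))]]
w=[("side",b,S(*u)) for b,u in [((36,-48,52),(369,115)),((36,48,52),(369,197))]]+[("top",b,T(*u)) for b,u in [((36,-48,52),(430,252)),((36,48,52),(323,254))]]
for n,o,x in(("plate",pl,[.3,.25,0,0]),("warmer",w,[.5,0,0,0])):
  for fz in(0,1):
    v,r=fit(o,x,fz);print(n,np.round(v[:3]*1e3,1),np.round(np.degrees(v[3]),2),"res",np.round(r,1).tolist())
# holder
def tri(a,b):
    A=[]
    for c,u in(("side",a),("top",b)):
        p=P[c];K=np.array([[p['fx'],0,p['cx']],[0,p['fy'],p['cy']],[0,0,1]]);M=K@np.c_[p['R'],p['t']];A+=[u[0]*M[2]-M[0],u[1]*M[2]-M[1]]
    v=np.linalg.svd(A)[2][-1];return v[:3]/v[3]
print("foot",tri(S(280,377),T(179,216)))
s=cv2.imread("pics/side0.png");t=cv2.imread("pics/top0.png")
f=lambda i,z:cv2.resize(i,None,fx=z,fy=z,interpolation=cv2.INTER_CUBIC)
M=np.zeros((600,800,3),np.uint8)
a=f(s[188:268,256:296],7);b=f(t[135:183,280:328],7);M[:a.shape[0],:a.shape[1]]=a;M[:b.shape[0],300:300+b.shape[1]]=b
c=f(t[208:238,350:420],2);cv2.imwrite("pics/m1.png",M)
E
python3 f1.py
```

```text
plate [449.6 284.6  -2.1] -13.37 res [[0.5, 0.2], [0.2, 0.3], [1.1, -0.0], [-0.4, 0.0], [1.2, 0.7], [0.1, -0.6], [0.7, -0.2], [0.7, -0.7], [0.3, 0.3], [-3.1, -1.8], [-0.3, -0.1], [0.7, -1.1]]
plate [4.497e+02 2.854e+02 2.000e-01] -13.33 res [[0.6, -0.3], [0.3, -0.2], [1.2, -0.4], [-0.4, -0.3], [1.4, 0.3], [0.2, -1.0], [0.2, -0.3], [0.2, -0.8], [-0.2, 0.2], [-3.6, -1.8], [-0.7, -0.1], [0.3, -1.2]]
warmer [559.   74.7  -6.1] 2.23 res [[0.3, 0.5], [0.1, -0.4], [-0.1, -0.3], [0.1, -0.1]]
warmer [558.2  76.6   1. ] 2.18 res [[0.6, -1.1], [0.4, -2.0], [-0.5, -0.5], [-0.5, -0.4]]
foot [0.64102201 0.25858916 0.00148953]
```

View pics/m1.png

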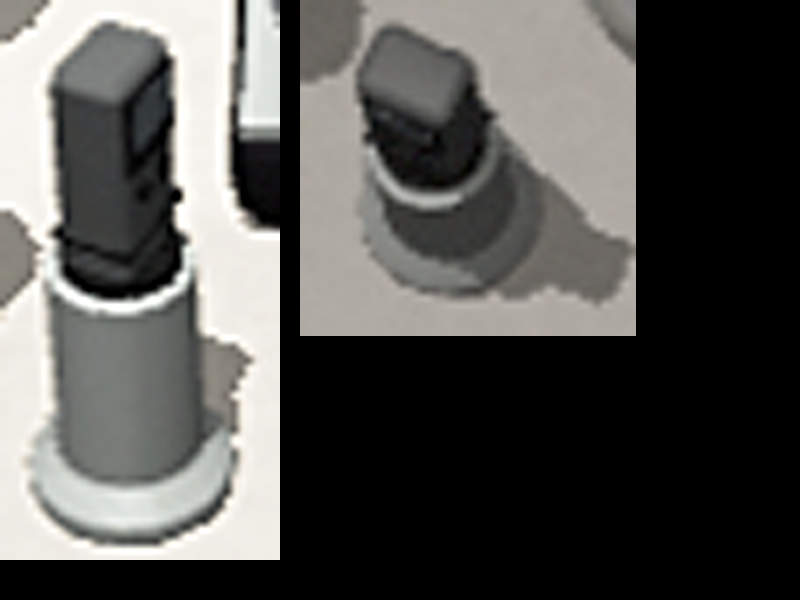

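The zoom shows the thermometer's display facing -x and partly +y, so its yaw is about -25°. I'll fit it, and refit the warmer with its deck corners added.

```bash
cat > f2.py <<'E'
from h import *
S=lambda u,v:np.array([256+u/7,188+v/7]);T=lambda u,v:np.array([280+(u-300)/7,135+v/7])
o=[("side",b,S(*u)) for b,u in [((-11,15,141),(117,103)),((11,15,141),(56,82)),((-11,-15,141),(170,48)),((11,-15,141),(112,24))]]
o+=[("top",b,T(*u)) for b,u in [((-11,15,141),(366,80)),((11,15,141),(392,30)),((-11,-15,141),(447,118)),((11,-15,141),(472,64))]]
v,r=fit(o,[.64,.26,.01,-.4]);print("th",v[:3]*1e3,np.degrees(v[3]),np.round(r,1).tolist())
S=lambda u,v:np.array([190+u/3.3,140+v/3.3]);T=lambda u,v:np.array([230+u/2.5,80+v/2.5])
def mk(hx,hy):
  w=[("side",b,S(*u)) for b,u in [((36,-48,52),(369,115)),((36,48,52),(369,197)),((hx,-hy,45),(335,103)),((-hx,-hy,45),(500,105)),((-hx,hy,45),(508,222)),((hx,hy,45),(331,218))]]
  return w+[("top",b,T(*u)) for b,u in [((36,-48,52),(430,252)),((36,48,52),(323,254)),((hx,hy,45),(300,229)),((hx,-hy,45),(453,228)),((-hx,-hy,45),(456,360)),((-hx,hy,45),(303,362))]]
for h in((65,73),(63,71),(62,70)):
  v,r=fit(mk(*h),[.56,.07,0,0]);print(h,v[:3]*1e3,np.degrees(v[3]),np.round(np.abs(r).mean(),2),np.round(r,1).tolist())
E
python3 f2.py
python3 - <<'E'
from rig import monitor
from scipy.spatial.transform import Rotation as R
s=monitor.sense();print(R.from_quat(s['orientation']).as_matrix().round(3),s['position'])
E
```

```text
th [642.97609858 258.02413408  12.60603494] -25.988406446190524 [[0.2, 0.4], [-1.1, -0.0], [0.9, -0.3], [-0.7, -0.1], [-1.3, 0.6], [-0.1, -1.5], [0.1, 1.6], [1.5, -0.0]]
(65, 73) [559.0489718   73.8320787   -5.45008402] 2.1434109695506547 1.1 [[0.4, 0.1], [0.1, -0.8], [-0.8, 0.3], [1.0, -0.2], [2.7, 0.8], [-1.4, 2.1], [0.3, -0.3], [0.5, -0.2], [-1.8, -1.7], [1.0, -2.7], [2.9, 1.1], [-1.4, 1.7]]
(63, 71) [558.99912931  74.1382625   -4.90811474] 1.8231863215114559 0.66 [[0.5, -0.1], [-0.0, -1.0], [0.1, 0.6], [0.4, 0.2], [1.7, 0.3], [-0.7, 1.3], [0.3, -0.3], [0.5, -0.3], [-0.9, -1.1], [0.2, -1.7], [1.7, 0.4], [-0.8, 0.6]]
(62, 70) [558.89525067  74.33995664  -4.67876591] 1.652024153212899 0.5 [[0.6, -0.2], [-0.1, -1.0], [0.6, 0.7], [0.2, 0.4], [1.2, 0.0], [-0.2, 1.0], [0.3, -0.2], [0.5, -0.4], [-0.4, -0.7], [-0.2, -1.2], [1.1, 0.1], [-0.5, 0.1]]
[[-0.937  0.35   0.   ]
 [ 0.35   0.937 -0.   ]
 [-0.    -0.    -1.   ]] [0.25391018 0.67906993 0.1984978 ]
```

```bash
python3 -m pendant '[[[1.6,-4,0],-8],[[3.2,-8,0],-16],[[5,-12,0],-25],[[7,-16,-1],-33],[[9,-21,-2],-41],[[11,-26,-4],-50],[[13,-31,-6],-58],[[14.5,-35,-8],-67],[[15.5,-37.5,-9.5],-75],[[15.9,-38.5,-10],-82.8]]' 6
python3 -m pendant '[[[0,0,0],0],[[0,0,0],0],[[0,0,-1],0],[[0,0,-2],0],[[0,0,-3],0],[[0,0,-3],0],[[0,0,-3],0],[[0,0,-3],0],[[0,0,-3],0],[[0,0,-3],0]]' 6
python3 - <<'E'
from rig import vision,monitor
import cv2,numpy as np
from scipy.spatial.transform import Rotation as R
s=monitor.sense();m=R.from_quat(s['orientation']).as_matrix();print(s['position'],np.degrees(np.arctan2(m[1,1],m[0,1])),m[:,2],s['joint_positions'].round(2))
f=lambda i:cv2.resize(i,None,fx=4,fy=4,interpolation=cv2.INTER_CUBIC)
a=f(vision.read_camera("side")[200:310,320:420,::-1]);b=f(vision.read_camera("top")[190:300,240:340,::-1])
cv2.imwrite("pics/p2.png",np.hstack([a,b]))
E
```

```text
t: 2.3
position: [0.4135, 0.2875, 0.0972]
orientation: [0.788, 0.615, -0.002, 0.001]
wrist_force: [-0.3, -0.4, 0.1]
opening: 0.701
gripper_force: 0.0
t: 3.3
position: [0.4131, 0.2942, 0.0688]
orientation: [0.784, 0.62, 0.0, 0.0]
wrist_force: [-0.3, -0.6, -0.6]
opening: 0.7
gripper_force: 0.0
[0.41312964 0.2941856  0.06877951] -13.30100340766042 [ 5.06331791e-04  3.45552944e-04 -9.99999812e-01] [-0.95  0.55  0.33  2.2  -0.41  0.44 -0.53]
```

View pics/p2.png

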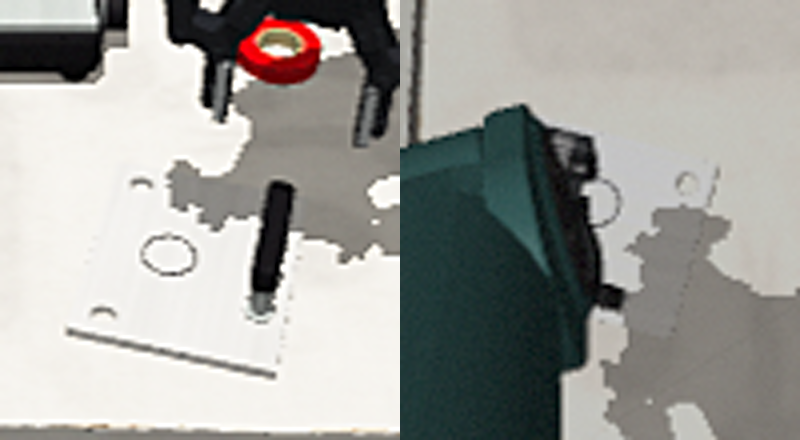

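The fingers straddle the bar, with tips at about (374,230) and (411,235) full-image. I'll compare the projections.

```bash
python3 - <<'E'
from h import *
print(proj("side",[.4131,.2942,.077]),"seen 392.9 232.2")
print(proj("side",[.4126,.2937,.043]),"bar top centre, seen ~389.5,257")
print(proj("side",[.4126,.2937,.077]))
E
```

```text
[[390.78402608 242.50706248]] seen 392.9 232.2
[[389.02194822 254.85860153]] bar top centre, seen ~389.5,257
[[391.01269185 242.33512127]]
```

```bash
python3 -m pendant '[[[0,0,-0.5],0],[[0,0,-1],0],[[0,0,-2],0],[[0,0,-3],0],[[0,0,-4],0],[[0,0,-4.5],0],[[0,0,-4.5],0],[[0,0,-4.5],0],[[0,0,-4.5],0],[[0,0,-4.5],0]]' 6
python3 - <<'E'
from rig import vision,monitor
from h import proj
import cv2,numpy as np
s=monitor.sense();p=s['position'];print(p,s['wrist_force'],proj("side",[p,p+[0,0,.01]]))
f=lambda i:cv2.resize(i,None,fx=6,fy=6,interpolation=cv2.INTER_CUBIC)
cv2.imwrite("pics/p3.png",f(vision.read_camera("side")[210:300,330:430,::-1]))
E
```

```text
t: 4.4
position: [0.4131, 0.2943, 0.0239]
orientation: [0.784, 0.62, 0.0, 0.0]
wrist_force: [0.7, -0.9, -0.7]
opening: 0.704
gripper_force: 0.0
[0.41314253 0.29427107 0.02386807] [ 0.65790166 -0.88477085 -0.73204437] [[387.70335779 261.84907567]
 [388.26270489 258.32132269]]
```

View pics/p3.png

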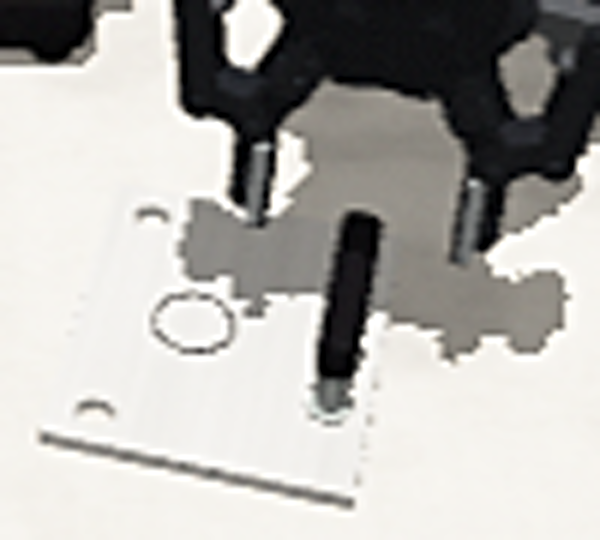

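```bash
python3 - <<'E'
from h import *
from rig import vision
import cv2
d=np.array([np.cos(np.radians(-13.3)),np.sin(np.radians(-13.3)),0])
p=np.array([.4131,.2943,.0239])
for z in(.0,.01,.03,.05):
  for s in(-1,1): print(z,s,"side",proj("side",p+d*.03*s+[0,0,z]).round(1),"top",proj("top",p+d*.03*s+[0,0,z]).round(1),"top@prev",proj("top",p+d*.03*s+[0,0,z+.045]).round(1))
im=vision.read_camera("side");cv2.imwrite("pics/side3.png",im[:,:,::-1])
t=vision.read_camera("top");t0=cv2.imread("pics/top0.png")[:,:,::-1]
f=lambda i:cv2.resize(i,None,fx=6,fy=6,interpolation=cv2.INTER_CUBIC)
cv2.imwrite("pics/p4.png",np.vstack([f(t[210:300,250:340,::-1])]))
E
```

```text
0.0 -1 side [[402.7 264.7]] top [[278.9 274.1]] top@prev [[276.4 273.9]]
0.0 1 side [[372.9 259.1]] top [[285.9 247.9]] top@prev [[283.8 246.5]]
0.01 -1 side [[403.4 261.1]] top [[278.3 274. ]] top@prev [[275.8 273.9]]
0.01 1 side [[373.4 255.5]] top [[285.5 247.6]] top@prev [[283.3 246.2]]
0.03 -1 side [[404.7 253.9]] top [[277.2 274. ]] top@prev [[274.6 273.8]]
0.03 1 side [[374.3 248.3]] top [[284.5 247. ]] top@prev [[282.2 245.6]]
0.05 -1 side [[406.1 246.5]] top [[276.1 273.9]] top@prev [[273.3 273.7]]
0.05 1 side [[375.3 240.9]] top [[283.5 246.4]] top@prev [[281.2 244.9]]
```

View pics/p4.png

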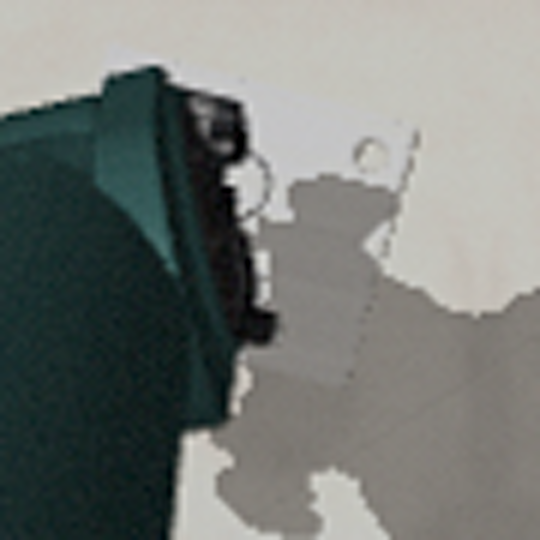

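```bash
python3 -m pendant '[[[0,0,0],0],[[0,0,0],0],[[0,0,-0.5],0],[[0,0,-0.5],0],[[0,0,-0.5],0],[[0,0,-0.5],0],[[0,0,-0.5],0],[[0,0,-0.5],0],[[0,0,-0.5],0],[[0,0,-0.5],0]]' 2.6
python3 - <<'E'
from rig import vision,monitor
from h import proj
import cv2,numpy as np
s=monitor.sense();p=s['position'];print(p,s['opening'],proj("side",[p,p+[0,0,.01]]))
f=lambda i:cv2.resize(i,None,fx=6,fy=6,interpolation=cv2.INTER_CUBIC)
cv2.imwrite("pics/p5.png",f(vision.read_camera("side")[200:300,320:440,::-1]))
E
```

```text
t: 5.55
position: [0.4129, 0.2941, 0.0185]
orientation: [0.784, 0.62, 0.0, 0.0]
wrist_force: [-1.0, -1.5, 0.2]
opening: 0.302
gripper_force: 0.0
[0.41292119 0.29412611 0.01853792] 0.3018316901766914 [[387.51026301 263.66002213]
 [388.06616888 260.15804041]]
```

View pics/p5.png

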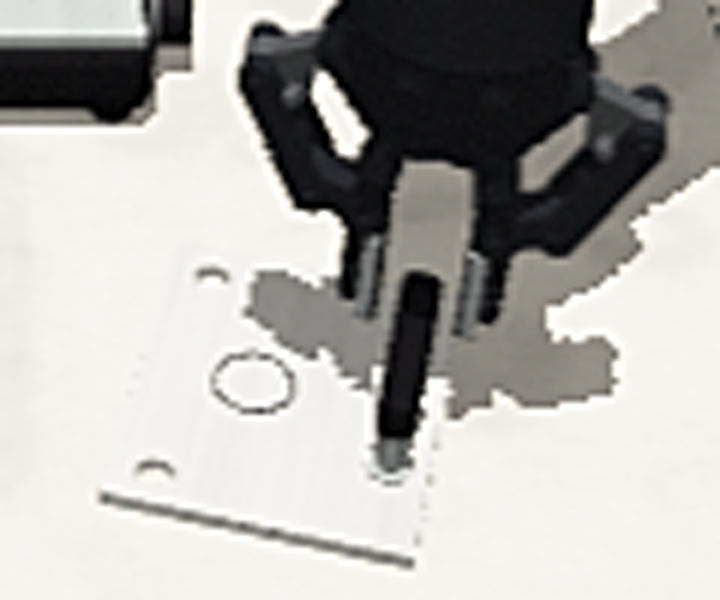

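Fingertips appear at about (389,254) against a predicted (388,263), so they are either higher or further in -y than the TCP reading says. A closing test will show which.

```bash
python3 -m pendant '[[[0,0,0],0],[[0,0,0],0],[[0,0,0],0],[[0,0,0],0],[[0,0,0],0],[[0,0,0],0],[[0,0,0],0],[[0,0,0],0],[[0,0,0],0],[[0,0,0],0]]' 0
python3 - <<'E'
from rig import vision,monitor
import numpy as np,cv2
s=monitor.sense();print(s['wrist_force'],s['wrist_torque'],s['opening'],s['gripper_force'])
for c in("side","top"): cv2.imwrite(f"pics/{c}6.png",vision.read_camera(c)[:,:,::-1])
E
```

```text
t: 6.6
position: [0.4129, 0.2941, 0.0185]
orientation: [0.784, 0.62, -0.0, 0.0]
wrist_force: [-0.7, 0.3, 0.5]
opening: 0.0
gripper_force: 0.0
[-0.73018839  0.27575269  0.48648083] [ 0.01610707 -0.00014824  0.01193424] 0.0001841428999137402 0.0
```

```bash
python3 - <<'E'
import cv2,numpy as np
f=lambda i:cv2.resize(i,None,fx=4,fy=4,interpolation=cv2.INTER_CUBIC)
cv2.imwrite("pics/p6.png",np.hstack([f(cv2.imread("pics/side6.png")[180:300,330:430]),f(cv2.imread("pics/top6.png")[190:310,240:340])]))
E
```

```text
(no output)
```

View pics/p6.png

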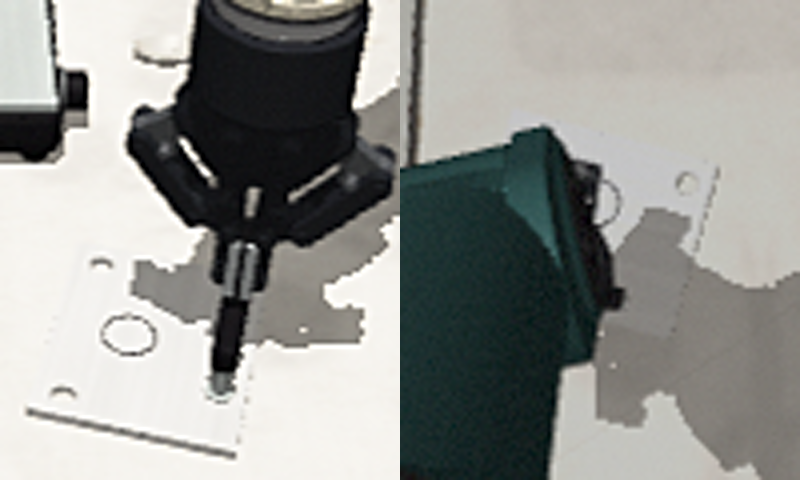

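```bash
python3 - <<'E'
from h import *
exec("def tri"+open("f1.py").read().split("def tri")[1].split("print")[0])
for a,b in(((367.5,213.8),(285,234)),((425,221),(293,264))):
    v=tri(a,b);print(v,proj("side",v)-a,proj("top",v)-b)
# tip hypotheses
from scipy.optimize import minimize
for z in(.02,.03,.04,.045,.05):
    print(z,least_squares(lambda q:(proj("side",[q[0],q[1],z])[0]-[390,254.3]),[.41,.29]).x.round(4))
E
```

```text
[0.46257199 0.27866504 0.13504183] [[-0.30120471 -0.06149264]] [[-0.06155205  0.28033133]]
[0.37743015 0.27058614 0.12064929] [[-14.39984174  -3.17415018]] [[-4.75989102 13.22268604]]
0.02 [0.4052 0.2687]
0.03 [0.4075 0.2789]
0.04 [0.4098 0.289 ]
0.045 [0.4109 0.2941]
0.05 [0.4121 0.2992]
```

Triangulation puts the shut tips at about z = 45 mm, just above the bar top, while the reading says 18.5 mm. The pose readout therefore runs about 26 mm low in z. I'll open and go down carefully, watching the force.

```bash
python3 -m pendant '[[[0,0,0],0],[[0,0,0],0],[[0,0,0],0],[[0,0,-0.3],0],[[0,0,-0.6],0],[[0,0,-0.9],0],[[0,0,-1.2],0],[[0,0,-1.5],0],[[0,0,-1.5],0],[[0,0,-1.5],0]]' 4
python3 -m pendant '[[[0,0,-0.1],0],[[0,0,-0.2],0],[[0,0,-0.3],0],[[0,0,-0.4],0],[[0,0,-0.5],0],[[0,0,-0.6],0],[[0,0,-0.7],0],[[0,0,-0.7],0],[[0,0,-0.7],0],[[0,0,-0.7],0]]' 4
```

```text
t: 7.7
position: [0.4129, 0.294, 0.0034]
orientation: [0.784, 0.62, -0.0, 0.0]
wrist_force: [-0.4, 0.0, -0.2]
opening: 0.466
gripper_force: 0.0
t: 8.7
position: [0.4129, 0.2941, -0.0035]
orientation: [0.784, 0.62, 0.0, 0.0]
wrist_force: [0.1, 0.3, -0.2]
opening: 0.465
gripper_force: 0.0
```

```bash
python3 -m pendant '[[[0,0,-0.1],0],[[0,0,-0.2],0],[[0,0,-0.3],0],[[0,0,-0.4],0],[[0,0,-0.5],0],[[0,0,-0.5],0],[[0,0,-0.5],0],[[0,0,-0.5],0],[[0,0,-0.5],0],[[0,0,-0.5],0]]' 4
python3 -m pendant '[[[0,0,0],0],[[0,0,0],0],[[0,0,0],0],[[0,0,0],0],[[0,0,0],0],[[0,0,0],0],[[0,0,0],0],[[0,0,0],0],[[0,0,0],0],[[0,0,0],0]]' 0
```

```text
t: 9.7
position: [0.4129, 0.2942, -0.0084]
orientation: [0.784, 0.62, 0.0, -0.0]
wrist_force: [0.1, -0.3, -1.0]
opening: 0.472
gripper_force: 0.0
t: 10.7
position: [0.4131, 0.2941, -0.0083]
orientation: [0.784, 0.62, 0.0, 0.0]
wrist_force: [-0.5, -1.6, 6.0]
opening: 0.151
gripper_force: 59.7
```

```bash
python3 -m pendant '[[[0,0,0.2],0],[[0,0,0.6],0],[[0,0,1.2],0],[[0,0,2],0],[[0,0,3],0],[[0,0,4],0],[[0,0,5.5],0],[[0,0,7],0],[[0,0,8],0],[[0,0,8.5],0]]' 0
python3 -m pendant '[[[0.2,-0.5,0],0],[[0.8,-1.5,0],1],[[1.8,-3.5,0],3],[[3,-6.2,0],5],[[4.4,-9,0],7],[[5.8,-12,0],9],[[7.3,-15,0],11],[[8.7,-18,0],13],[[9.9,-20.2,0],14.5],[[10.5,-21.5,0],15.2]]' 0
python3 -m pendant '[[[0.3,-0.5,0],0],[[0.3,-0.5,0],0],[[0.3,-0.5,0],0],[[0.3,-0.5,0],0],[[0.3,-0.5,0],0],[[0.3,-0.5,0],0],[[0.3,-0.5,0],0],[[0.3,-0.5,0],0],[[0.3,-0.5,0],0],[[0.3,-0.5,0],0]]' 0
python3 - <<'E'
from rig import vision,monitor
import cv2,numpy as np
f=lambda i:cv2.resize(i,None,fx=4.5,fy=4.5,interpolation=cv2.INTER_CUBIC)
im={}
for c in("side","top"):
    im[c]=vision.read_camera(c);cv2.imwrite(f"pics/{c}7.png",im[c][:,:,::-1])
cv2.imwrite("pics/p7.png",np.hstack([f(im["side"][135:235,275:363,::-1]),f(im["top"][145:245,335:423,::-1])]))
E
```

```text
t: 11.7
position: [0.4133, 0.2945, 0.0778]
orientation: [0.784, 0.621, 0.001, -0.0]
wrist_force: [0.3, -0.1, -2.9]
opening: 0.148
gripper_force: 58.8
t: 12.7
position: [0.5187, 0.0754, 0.076]
orientation: [0.697, 0.718, -0.001, 0.001]
wrist_force: [-0.3, 0.6, -2.7]
opening: 0.146
gripper_force: 58.7
t: 13.7
position: [0.5209, 0.0741, 0.0765]
orientation: [0.695, 0.719, 0.0, 0.0]
wrist_force: [-0.2, 0.1, -2.8]
opening: 0.148
gripper_force: 58.7
```

View pics/p7.png

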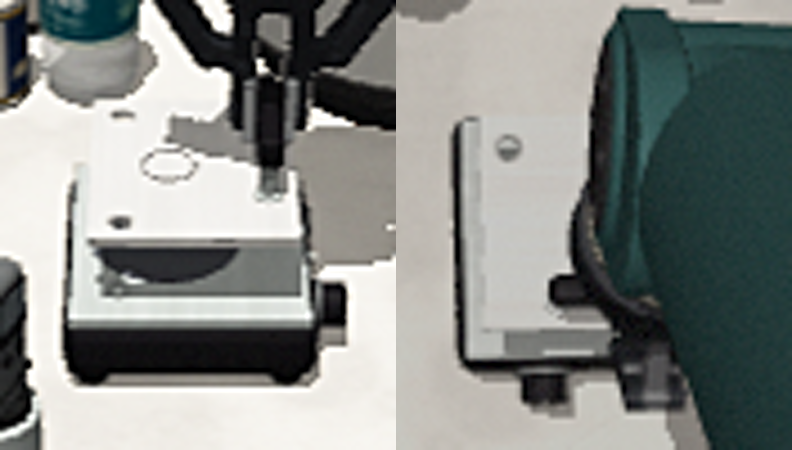

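The plate hovers above the warmer, about level, with its near hole at about side px (302,184) and top px (360,178). I'll fit its pose.

```bash
cat > f3.py <<'E'
from h import *
S=lambda u,v:np.array([275+u/4.5,135+v/4.5]);T=lambda u,v:np.array([335+(u-396)/4.5,145+v/4.5])
o=[("side",b,S(*u)) for b,u in [((12,0,6),(168,165)),((36,-48,6),(123,114)),((36,48,6),(120,222)),((52,62,3),(90,242)),((-52,62,3),(299,240))]]
o+=[("top",b,T(*u)) for b,u in [((36,48,6),(509,147)),((52,62,6),(482,120)),((-52,62,6),(482,328))]]
v,r=fit(o,[.56,.07,.08,0.03]);print("plate",v[:3]*1e3,np.degrees(v[3]),np.round(r,1).tolist())
# warmer at fixed z using pegs only, per camera
exec(open("f2.py").read().split("def mk")[0].split("print")[1].split("\n",1)[1])
w=[("side",b,S(*u)) for b,u in [((36,-48,52),(369,115)),((36,48,52),(369,197))]];t=[("top",b,T(*u)) for b,u in [((36,-48,52),(430,252)),((36,48,52),(323,254))]]
for q in(w,t): v2,_=fit(q,[.56,.07,0,0],True);print("warmer",v2*1e3,np.degrees(v2[3]))
# plate hover from each camera alone with z=v[2]
for c in("side",):
    oo=[(c_,(b[0],b[1],b[2]+v[2]*1e3),u) for c_,b,u in o if c_==c];v3,_=fit(oo,[.56,.07,0,0],True);print(c,v3*1e3,np.degrees(v3[3]))
E
python3 f3.py
```

```text
plate [558.21289768  75.54436204  83.64229223] 1.9600937795857423 [[0.3, 0.1], [0.1, 0.1], [0.4, -0.4], [-0.3, -0.0], [0.5, 0.5], [0.1, -0.2], [-0.6, -1.3], [0.7, 0.1]]
warmer [559.13651076  82.65370474  15.49296369  44.90506988] 2.572870982698388
warmer [557.21623146  75.5158152  -35.25115074  33.99090182] 1.9475352160643395
side [ 5.58854386e+02  7.51173608e+01 -5.31010755e-01  4.05574121e+01] 2.3237685438988898
```

```bash
python3 -m pendant '[[[0.05,-0.05,-0.2],0],[[0.05,-0.05,-0.6],0],[[0.05,-0.05,-1],0],[[0.05,-0.05,-1.4],0],[[0.05,-0.05,-1.8],0],[[0.05,-0.05,-2.2],0],[[0.05,-0.05,-2.5],0],[[0.05,-0.05,-2.5],0],[[0.05,-0.05,-2.5],0],[[0.05,-0.05,-2.5],0]]' 0
python3 -m pendant '[[[0,0,-0.05],0],[[0,0,-0.1],0],[[0,0,-0.15],0],[[0,0,-0.2],0],[[0,0,-0.25],0],[[0,0,-0.3],0],[[0,0,-0.35],0],[[0,0,-0.4],0],[[0,0,-0.45],0],[[0,0,-0.5],0]]' 0
```

```text
t: 14.8
position: [0.5216, 0.0736, 0.0516]
orientation: [0.695, 0.719, 0.0, 0.0]
wrist_force: [0.1, 0.7, -2.8]
opening: 0.147
gripper_force: 58.7
t: 15.8
position: [0.5214, 0.0736, 0.0465]
orientation: [0.695, 0.719, -0.0, 0.0]
wrist_force: [-0.3, -0.0, -2.0]
opening: 0.147
gripper_force: 58.7
```

```bash
python3 -m pendant '[[[0,0,-0.05],0],[[0,0,-0.1],0],[[0,0,-0.15],0],[[0,0,-0.2],0],[[0,0,-0.25],0],[[0,0,-0.3],0],[[0,0,-0.35],0],[[0,0,-0.4],0],[[0,0,-0.4],0],[[0,0,-0.4],0]]' 0
python3 - <<'E'
from rig import monitor
s=monitor.sense();print(s['wrist_force'].round(2),s['wrist_torque'].round(3))
E
```

```text
t: 16.8
position: [0.5214, 0.0736, 0.0425]
orientation: [0.695, 0.719, -0.0, -0.0]
wrist_force: [-1.1, 0.2, -1.9]
opening: 0.146
gripper_force: 58.7
[-1.06  0.17 -1.9 ] [ 0.022  0.083 -0.016]
```

```bash
python3 -m pendant '[[[0,0,-0.05],0],[[0,0,-0.1],0],[[0,0,-0.15],0],[[0,0,-0.2],0],[[0,0,-0.25],0],[[0,0,-0.3],0],[[0,0,-0.35],0],[[0,0,-0.4],0],[[0,0,-0.4],0],[[0,0,-0.4],0]]' 0
python3 -m pendant '[[[0,0,-0.03],0],[[0,0,-0.06],0],[[0,0,-0.09],0],[[0,0,-0.12],0],[[0,0,-0.15],0],[[0,0,-0.15],0],[[0,0,-0.15],0],[[0,0,-0.15],0],[[0,0,-0.15],0],[[0,0,-0.15],0]]' 0
python3 - <<'E'
from rig import monitor,vision
import cv2
s=monitor.sense();print(s['wrist_force'].round(2),s['wrist_torque'].round(3))
cv2.imwrite("pics/side8.png",vision.read_camera("side")[:,:,::-1])
E
```

```text
t: 17.8
position: [0.5214, 0.0736, 0.0385]
orientation: [0.695, 0.719, -0.0, -0.0]
wrist_force: [0.9, 0.2, -2.9]
opening: 0.145
gripper_force: 58.7
t: 18.8
position: [0.5214, 0.0736, 0.037]
orientation: [0.695, 0.719, 0.0, 0.0]
wrist_force: [0.2, 0.3, -2.5]
opening: 0.149
gripper_force: 58.8
[ 0.22  0.25 -2.49] [-0.028  0.052 -0.003]
```

```bash
python3 -m pendant '[[[0,0,-0.02],0],[[0,0,-0.04],0],[[0,0,-0.06],0],[[0,0,-0.08],0],[[0,0,-0.1],0],[[0,0,-0.1],0],[[0,0,-0.1],0],[[0,0,-0.1],0],[[0,0,-0.1],0],[[0,0,-0.1],0]]' 0
python3 - <<'E'
from rig import monitor
s=monitor.sense();print(s['wrist_force'].round(2),s['wrist_torque'].round(3))
E
```

```text
t: 19.85
position: [0.5214, 0.0736, 0.0367]
orientation: [0.695, 0.719, 0.0, -0.0]
wrist_force: [-1.6, -0.2, 6.2]
opening: 0.147
gripper_force: 60.0
[-1.59 -0.23  6.24] [-0.025  0.474 -0.018]
```

```bash
python3 -m pendant '[[[0,0,0.06],0],[[0,0,0.06],0],[[0,0,0.06],0],[[0,0,0.06],0],[[0,0,0.06],0],[[0,0,0.06],0],[[0,0,0.06],0],[[0,0,0.06],0],[[0,0,0.5],0],[[0,0,1],0]]' 4
python3 -m pendant '[[[0,0,1],0],[[0,0,2],0],[[0,0,4],0],[[0,0,6],0],[[0,0,8],0],[[0,0,10],0],[[0,0,11.5],0],[[0,0,13],0],[[0,0,14],0],[[0,0,14.5],0]]' 4
python3 - <<'E'
from rig import monitor,vision
import cv2,numpy as np
from scipy.spatial.transform import Rotation as R
s=monitor.sense();m=R.from_quat(s['orientation']).as_matrix();print(s['position'],np.degrees(np.arctan2(m[1,1],m[0,1])))
cv2.imwrite("pics/side9.png",vision.read_camera("side")[:,:,::-1])
E
```

```text
t: 20.85
position: [0.5213, 0.0735, 0.0462]
orientation: [0.695, 0.719, -0.0, -0.0]
wrist_force: [0.8, -0.2, 0.2]
opening: 0.473
gripper_force: 0.0
t: 21.85
position: [0.5219, 0.0737, 0.1925]
orientation: [0.695, 0.719, 0.001, 0.001]
wrist_force: [-0.6, -1.0, -0.5]
opening: 0.469
gripper_force: 0.0
[0.52188767 0.0736567  0.19249526] 1.898666862906195
```

```bash
python3 -m pendant '[[[0.6,1,0],5],[[1.8,2.8,0],12],[[3.2,5,0],19],[[4.8,7.4,0],27],[[6.4,9.8,0],35],[[8,12.2,0],43],[[9.6,14.6,0],51],[[10.9,16.8,0],57],[[11.8,18,0],61],[[12.06,18.4,0],62.1]]' 6.5
python3 -m pendant '[[[0,0,0],0],[[0,0,0],0],[[0,0,-0.5],0],[[0,0,-1.5],0],[[0,0,-2.5],0],[[0,0,-3],0],[[0,0,-3],0],[[0,0,-3],0],[[0,0,-3],0],[[0,0,-3],0]]' 6.5
python3 - <<'E'
from rig import monitor,vision
from h import proj
import cv2,numpy as np
s=monitor.sense();p=s['position']+[0,0,.026];print(p,proj("side",p),proj("top",p))
f=lambda i,z:cv2.resize(i,None,fx=z,fy=z,interpolation=cv2.INTER_CUBIC)
a=vision.read_camera("side");b=vision.read_camera("top")
print([ (d['score'],np.round(np.array(d['rect'])*[640,400,640,400],1)) for d in vision.find_in("side","plate")[:2]])
i9=cv2.imread("pics/side9.png")
A=f(a[150:250,230:310,::-1],5)[:500,:400];B=f(i9[150:225,280:360],5)[:375,:400];C=f(b[110:150,260:340,::-1],5)[:200,:400]
cv2.imwrite("pics/p8.png",np.hstack([np.vstack([A,np.zeros((75,400,3),np.uint8)]),np.vstack([B,C])]))
E
```

```text
t: 22.9
position: [0.6421, 0.2595, 0.1899]
orientation: [0.224, 0.975, 0.0, -0.001]
wrist_force: [-0.1, -0.1, 0.6]
opening: 0.76
gripper_force: 0.0
t: 23.9
position: [0.6423, 0.2578, 0.1615]
orientation: [0.225, 0.974, 0.0, 0.0]
wrist_force: [0.2, -0.5, 0.9]
opening: 0.759
gripper_force: 0.0
[0.64232605 0.2577734  0.18745953] [[271.58476196 182.50110919]] [[295.85017829 140.90362181]]
[]
```

View pics/p8.png

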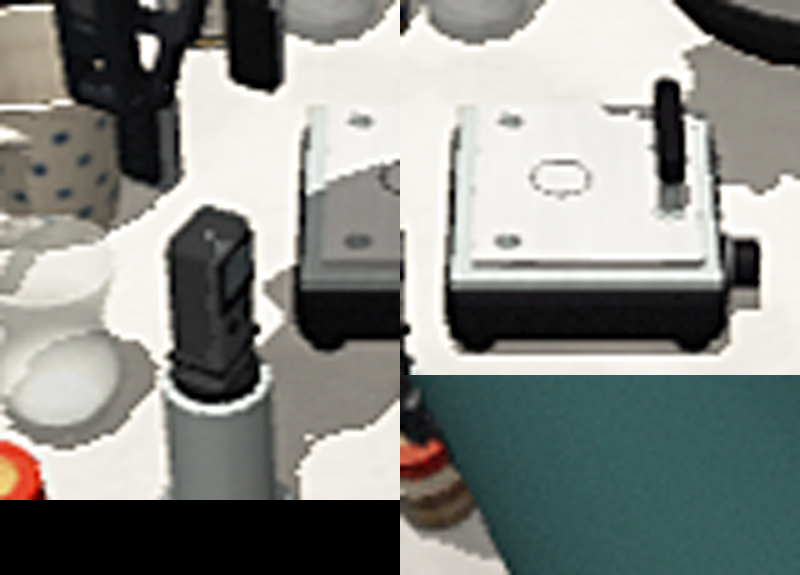

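The plate is seated with a peg in each hole and its handle at the knob side. The open fingers straddle the thermometer handle, tips at about (262,188) and (283,168) full-image. I'll descend and grip.

```bash
python3 -m pendant '[[[0,0,-0.5],0],[[0,0,-1.5],0],[[0,0,-2.8],0],[[0,0,-4.2],0],[[0,0,-5.5],0],[[0,0,-6.6],0],[[0,0,-7.4],0],[[0,0,-7.8],0],[[0,0,-7.8],0],[[0,0,-7.8],0]]' 6.5
python3 -m pendant '[[[0,0,0],0],[[0,0,0],0],[[0,0,0],0],[[0,0,0],0],[[0,0,0],0],[[0,0,0],0],[[0,0,0],0],[[0,0,0],0],[[0,0,0],0],[[0,0,0],0]]' 0
python3 - <<'E'
from rig import monitor
s=monitor.sense();print(s['wrist_force'].round(2),s['wrist_torque'].round(3),s['opening'])
E
```

```text
t: 25.05
position: [0.6424, 0.2577, 0.0834]
orientation: [0.225, 0.974, 0.0, 0.0]
wrist_force: [0.3, 0.9, -0.4]
opening: 0.76
gripper_force: 0.0
t: 26.05
position: [0.6426, 0.258, 0.0836]
orientation: [0.225, 0.974, 0.0, 0.001]
wrist_force: [0.2, 1.4, 5.4]
opening: 0.365
gripper_force: 62.2
[0.17 1.36 5.41] [ 0.069 -0.043 -0.021] 0.36484829209485564
```

```bash
python3 -m pendant '[[[0,0,0.3],0],[[0,0,1],0],[[0,0,2],0],[[0,0,3.2],0],[[0,0,4.5],0],[[0,0,6],0],[[0,0,7.5],0],[[0,0,8.7],0],[[0,0,9.4],0],[[0,0,9.5],0]]' 0
python3 -m pendant '[[[0,0,0],0],[[-0.3,-0.8,0],1],[[-1,-2.5,0],4],[[-1.9,-4.8,0],8],[[-2.9,-7.5,0],12],[[-4,-10.2,0],16],[[-5,-12.9,0],20],[[-6,-15.4,0],24],[[-6.8,-17.4,0],27],[[-7.1,-18.3,0],27.9]]' 0
python3 -m pendant '[[[0,0,0],0],[[0,0,0],0],[[0,0,0],0],[[0,0,-0.4],0],[[0,0,-1],0],[[0,0,-1.6],0],[[0,0,-2.2],0],[[0,0,-2.5],0],[[0,0,-2.5],0],[[0,0,-2.5],0]]' 0
cat > look.py <<'E'
from rig import monitor,vision
from h import *
import cv2,sys
from scipy.spatial.transform import Rotation as R
s=monitor.sense();m=R.from_quat(s['orientation']).as_matrix();p=s['position']
print(p,np.degrees(np.arctan2(m[1,1],m[0,1])),s['wrist_force'].round(2),s['wrist_torque'].round(3))
ax=p.copy()
z0=p[2]-.0836+.015
print("tip pred",z0,proj("side",[[p[0],p[1],z0],[p[0],p[1],z0+.07],[p[0],p[1],z0+.076]]).round(1).tolist())
a=vision.read_camera("side");cv2.imwrite(sys.argv[1],a[:,:,::-1])
for d in vision.regions_of("side","thermometer")[:2]:
    y,x=np.nonzero(d['pixels']);print(d['score'],(np.array(d['rect'])*[640,400,640,400]).round(1))
    for r in range(y.max()-30,y.max()+1): print((r,x[y==r].min(),x[y==r].max()) if (y==r).any() else r,end=' ')
    print()
E
python3 look.py pics/side10.png
```

```text
t: 27.05
position: [0.6427, 0.2579, 0.1795]
orientation: [0.225, 0.974, 0.001, 0.001]
wrist_force: [-0.4, 0.1, -1.2]
opening: 0.368
gripper_force: 61.6
t: 28.05
position: [0.569, 0.0708, 0.1772]
orientation: [-0.015, 1.0, -0.001, -0.001]
wrist_force: [-0.3, 0.3, -1.1]
opening: 0.364
gripper_force: 61.6
t: 29.05
position: [0.5711, 0.0745, 0.1529]
orientation: [-0.017, 1.0, -0.0, -0.0]
wrist_force: [0.0, 0.6, -0.5]
opening: 0.37
gripper_force: 61.6
[0.57105398 0.07454011 0.15294317] 91.89881830376139 [ 0.04  0.62 -0.47] [ 0.016 -0.028  0.051]
tip pred 0.08434317112493842 [[312.3, 173.3], [312.6, 147.3], [312.6, 144.9]]
0.78 [304.3 138.5 320.4 176. ]
(144, np.int64(304), np.int64(318)) (145, np.int64(304), np.int64(319)) (146, np.int64(304), np.int64(319)) (147, np.int64(305), np.int64(319)) (148, np.int64(305), np.int64(318)) (149, np.int64(306), np.int64(317)) (150, np.int64(307), np.int64(316)) (151, np.int64(309), np.int64(314)) (152, np.int64(309), np.int64(314)) (153, np.int64(310), np.int64(313)) (154, np.int64(310), np.int64(313)) (155, np.int64(310), np.int64(313)) (156, np.int
[... 1119 characters left out ...]
, np.int64(351)) (201, np.int64(290), np.int64(351)) (202, np.int64(290), np.int64(351)) (203, np.int64(289), np.int64(351)) (204, np.int64(289), np.int64(351)) (205, np.int64(289), np.int64(351)) (206, np.int64(288), np.int64(351)) (207, np.int64(288), np.int64(350)) (208, np.int64(288), np.int64(347)) (209, np.int64(288), np.int64(345)) (210, np.int64(288), np.int64(345)) (211, np.int64(288), np.int64(344)) (212, np.int64(288), np.int64(344)) (213, np.int64(288), np.int64(344)) (214, np.int64(289), np.int64(344)) (215, np.int64(289), np.int64(344)) (216, np.int64(290), np.int64(344)) (217, np.int64(291), np.int64(343)) (218, np.int64(292), np.int64(342)) (219, np.int64(293), np.int64(340))
```

```bash
cat > fz.py <<'E'
from rig import monitor,vision
import numpy as np
F=[];Z=[]
for i in range(8):
    s=monitor.sense();F.append(s['wrist_force']);Z.append(s['position']);vision.read_camera("side")
print("t",s['t'],np.mean(F,0).round(2),np.std(F,0).round(2),np.mean(Z,0).round(5),s['wrist_torque'].round(3))
E
python3 -c "
from h import *
print(proj('side',[[.571,.0745,.051],[.571,.0755,.051]]))"
python3 fz.py
python3 -m pendant '[[[0,0.05,-0.4],0],[[0,0.05,-0.9],0],[[0,0.05,-1.4],0],[[0,0.05,-1.9],0],[[0,0.05,-2.3],0],[[0,0.05,-2.6],0],[[0,0.05,-2.8],0],[[0,0.05,-2.9],0],[[0,0.05,-3],0],[[0,0.05,-3.1],0]]' 0
python3 fz.py
```

```text
[[312.21077474 184.98890179]
 [312.19951841 185.23758805]]
t 29.5 [-0.03 -0.21 -1.19] [0.16 0.43 0.49] [0.57118 0.07458 0.15324] [-0.048 -0.061 -0.026]
t: 30.55
position: [0.5712, 0.0751, 0.1221]
orientation: [-0.017, 1.0, 0.0, 0.0]
wrist_force: [0.0, -0.2, -0.5]
opening: 0.369
gripper_force: 61.6
t 30.9 [-0.15 -0.23 -0.9 ] [0.67 0.35 0.38] [0.57108 0.0751  0.12207] [0.037 0.003 0.016]
```

```bash
python3 -m pendant '[[[0,0,-0.05],0],[[0,0,-0.1],0],[[0,0,-0.15],0],[[0,0,-0.2],0],[[0,0,-0.25],0],[[0,0,-0.3],0],[[0,0,-0.35],0],[[0,0,-0.4],0],[[0,0,-0.4],0],[[0,0,-0.4],0]]' 0
python3 fz.py
```

```text
t: 31.95
position: [0.5711, 0.0751, 0.1181]
orientation: [-0.017, 1.0, 0.0, 0.0]
wrist_force: [-0.4, -0.2, 0.7]
opening: 0.369
gripper_force: 61.7
t 32.3 [-0.77 -0.22  0.47] [0.35 0.3  0.41] [0.57103 0.0751  0.11805] [-0.022  0.116  0.005]
```

```bash
python3 -m pendant '[[[0,0,-0.05],0],[[0,0,-0.1],0],[[0,0,-0.15],0],[[0,0,-0.2],0],[[0,0,-0.23],0],[[0,0,-0.23],0],[[0,0,-0.23],0],[[0,0,-0.23],0],[[0,0,-0.23],0],[[0,0,-0.23],0]]' 0
python3 fz.py; python3 fz.py
```

```text
t: 33.35
position: [0.571, 0.0751, 0.1157]
orientation: [-0.017, 1.0, 0.0, 0.0]
wrist_force: [-0.9, 0.8, 1.9]
opening: 0.364
gripper_force: 61.8
t 33.7 [-0.46  0.02  1.91] [0.61 0.66 0.4 ] [0.57104 0.07512 0.11572] [-0.014  0.135 -0.009]
t 34.1 [-0.36  0.01  1.65] [0.39 0.26 0.24] [0.57103 0.07511 0.11571] [ 0.057  0.106 -0.043]
```

```bash
for i in 1 2 3; do python3 -m pendant '[[[0,0,0],0],[[0,0,0],0],[[0,0,0],0],[[0,0,0],0],[[0,0,0],0],[[0,0,0],0],[[0,0,0],0],[[0,0,0],0],[[0,0,0],0],[[0,0,0],0]]' 0 | tr '\n' ' '; done; python3 fz.py
python3 look.py pics/side11.png | cut -c1-150; python3 -c "
from rig import order;print(order.close_job())"
```

```text
t: 35.15 position: [0.571, 0.0751, 0.1157] orientation: [-0.017, 1.0, -0.0, 0.0] wrist_force: [0.0, 0.9, 1.9] opening: 0.368 gripper_force: 61.8 t: 36.15 position: [0.571, 0.0751, 0.1157] orientation: [-0.017, 1.0, 0.0, 0.0] wrist_force: [0.1, -0.3, 2.0] opening: 0.369 gripper_force: 61.8 t: 37.15 position: [0.571, 0.0751, 0.1157] orientation: [-0.017, 1.0, 0.0, -0.0] wrist_force: [-0.5, 0.0, 1.1] opening: 0.367 gripper_force: 61.8 t 37.5 [-0.28  0.36  1.74] [0.41 0.38 0.54] [0.57101 0.07511 0.11571] [0.078 0.062 0.031]
[0.57100498 0.07512211 0.11569631] 91.90603111349112 [-0.77  0.1   2.34] [ 0.102  0.053 -0.021]
tip pred 0.04709631330306564 [[312.2, 186.5], [312.4, 161.6], [312.5, 159.3]]
0.65 [304.9 156.8 316.4 186.6]
(156, np.int64(306), np.int64(318)) (157, np.int64(305), np.int64(318)) (158, np.int64(305), np.int64(319)) (159, np.int64(304), np.int64(319)) (160, 
0.26 [263.9 218.  288.8 266.4]
(235, np.int64(262), np.int64(283)) (236, np.int64(262), np.int64(283)) (237, np.int64(263), np.int64(283)) (238, np.int64(263), np.int64(284)) (239, 
the job is handed in; nothing more can be done
None
```

The plate is seated on both pegs with its handle at the knob side. The thermometer is held upright in the ring, display towards the handle, pressed about 4 mm by force and height readings. It stayed still for over three seconds, and I handed the job in at about 38 s; no verdict was shown.

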